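# Set the stop ring of a wire-bending jig to the red mark and lock it

## Robot

A 6-joint arm with a two-finger parallel gripper is mounted at the origin on the work surface. World frame = base frame: x ahead of the robot, y to its left, z up, the work surface at z = 0. Lengths are in m, angles in rad, forces in N, time in s.
With the tool pointing down it reaches from about 0.425 to 0.925 m from the base axis. Payload 12.5 kg.
Tool frame: the origin (TCP) lies on the centre line of the jaws, within the pads' length; the fingertips stand 14 mm ahead of it and the grasp point (between the pads) lies 5 mm behind it; z points along the fingers, y is the line along which they close (so a half turn about z gives the same grasp; the last joint's range is limited). The gripper opens to 85 mm and grips with 20 to 120 N. Pads are 22 mm wide; open, the fingers measure 114 mm over their backs; the gripper's body (76 mm by 85 mm) begins 54 mm behind the grasp point. The pads swing forward as they close: fully open they stand 13 mm farther back than shut.
Start: joints at [-1.381, 0.491, 1.559, -0, 1.092, -0.106], TCP at [0.182, -0.598, 0.245] pointing down, gripper open.
Joint ranges: [-3.1, 3.1], [-0.84, 2.19], [0.05, 2.79], [-1.13, 4.28], [0.06, 2.93], [-2.69, 2.69]. Speed limits (rad/s): [2.22, 2.22, 2.79, 3.14, 3.14, 3.14].

## Interface

Orientations are given as [roll, pitch, yaw] about the fixed x, y, z axes, in that order (R = Rz(yaw) Ry(pitch) Rx(roll)).
In Python, from bench import sense, capture, camera_info, sign_off gives the robot as it stands.
- The arm moves only by the tool play_rows, never from a script. Its arguments are lists of equal length, an entry for each row: "dp": the shift along the world's x, y, z in cm, a list of three; "yaw": the turn about the world's z in degrees. A call has 1 to 12 rows; each row is the pose to reach, as a shift and turn from the pose commanded when the call began; what a row does not reach only later rows make up. A row lasts 1/12 s, in which the tool goes at most 41.7 mm and 7.16 degrees, less where a joint would pass 70% of its speed; a pose out of reach is approached as far as the arm can. A call with a gripper value outside its range is refused whole. "fingers" is the opening, from 0 (shut) to 1 (fully open), set as the call begins (left out, the last holds). The fingers move at their own pace and stop on an object; "force" is the grip in N (left out, the last holds). Time passes only in rows, so rows that repeat a pose let the fingers close. It gives the time, the measured TCP pose, the force, the opening and the grip force at its end, in the units of the state.
- sense(): the state, without advancing time (a new reading comes with each control period).
- capture(name): name is "scene" or "top" or "wrist"; returns the picture (480x640x3 uint8, red, green, blue); there is no depth.
- camera_info(name): a dict with "K" (3x3 intrinsics, pixels), "extrinsics" (4x4, takes a point from world to camera coordinates). Camera axes: x right, y up, looking along -z (the intrinsics and any distortion apply to the point x, -y, -z); pixel columns grow to the right and rows downward; lengths in m; the calibration is good to about 2 mm. A picture is of the moment at which its call begins: read the wrist's pose just before it. camera_info takes no time and is no camera call; for the wrist camera it gives the pose at the moment of the call.
- sign_off(): hands the job in; it is judged then, once.
The state is a dict: "t": time; "qpos": joint angles; "joint_vel": joint speeds; "joint_torque": joint torques, N m; "tcp_pos": TCP position; "ee_rot": TCP orientation; "ft_force": force on the tool from outside, world axes, zero at the start; "ft_torque": the same for the moment, N m; "width": finger opening in m; "finger_force": force on a finger pad.
Only numpy, scipy, OpenCV 4.12 (cv2) and the standard library are available. Lean on these libraries where they do the work, as an engineer would, in place of code of your own. Each camera call takes 0.05 s, during which the arm holds its last target. There are 200 camera calls.

## Task

Set the wire-bending jig on the bench for its next job: with the fingertips, push the yellow lever round until the black needle points at the middle of the red stud on the scale, and only then press the green locking lever down flat. Only push and press: do not pinch the yellow lever between the fingers or lift the ring off its seat, and leave the loose things on the bench where they are.

Things in the scene. Friction and masses are not known exactly. Their poses are not given: they have to be found in the camera images.
- ring_axis (a point): point on the vertical turning axis of the jig's brass ring, at the ring's top face, 36 mm above the table. The ring is a disc 144 mm across (z 20 to 36 mm); a fixed dark hub in its middle has two thin pins, up to 62 mm above the table. This frame turns with the ring: +x along the black needle, -x along the yellow lever, z up
- jig: the bolted-down wire-bending jig; origin on the ring's axis at table height, x away from the robot (yaw within 0.3 rad), y left. Blue base plate 12 mm thick, x -115 to 115 mm, y -170 to 115 mm; on it a graduated aluminium disc 224 mm across, its face 18 mm above the table
- needle_tip (a point): outer end of the thin black needle (4 mm wide) fixed on the ring, 108 mm out from the axis on the side away from the lever; it sweeps over the scale and the studs at about 38 mm above the table
- lever_top (a point): middle of the top of the yellow lever: an upright tab fixed on the ring opposite the needle, on the robot's side. It reaches from 91 to 119 mm from the axis, is 14 mm thick (along its travel) and stands from 24 to 72 mm above the table; this point is 105 mm out. Pushed sideways it turns the ring against 2 to 3 N of friction; the ring stays where it is left
- ring (a joint): turn of the ring, rad; positive is counter-clockwise seen from above; end stops at -1.05 and 1.05
- ring_seat (a joint): how far the ring is lifted off its seat, m: 0 seated; it lifts straight up (up to 20 mm) if pulled up, held down only by its weight of about 0.5 kg
- cheek_left: one broad yellow side of the lever grip (6 mm plate, 28 mm along the lever, 48 mm tall), on the ring frame's +y side; origin at the plate's centre, 48 mm above the table
- cheek_right: the other broad yellow side of the lever grip, on the ring frame's -y side
- red_mark (a point): centre of the top of the red stud, 14 mm across and 4 mm high (top 22 mm above the table), fixed on the scale disc 80 to 106 mm from the ring's axis; left or right of the middle of the scale, 0.6 to 0.95 rad from the ring's middle position
- blue_mark (a point): centre of the top of the blue stud, of the same size, on the other side of the scale: the setting of another job, not to be used
- lock_tip (a point): middle of the upper edge of the free end of the green locking lever, a flat bar 20 mm wide, 8 mm thick, whose end is 68 mm from its hinge. It stands up at the start and folds down, away from the robot, to lie level; its frame's x runs along the bar from the hinge to the end, y along the hinge
- lock_hinge (a point): point on the level hinge axis of the green locking lever, 26 mm above the table, on the jig's -y edge (143 mm from the ring's axis); when the lever lies flat its top is 34 mm above the table
- lock (a joint): angle of the green locking lever above level, rad: 0 is pressed down flat against its stop (locked), 1.05 its highest; friction keeps it where it is left; pressing it down takes 2 to 5 N
- jar: small lidded glass jar, 48 mm across and 60 mm tall, red cap; stands beside the jig on its +y side; not to be disturbed (origin at the centre of its underside)
- mandrel: upright tapered steel ring mandrel on a 52 mm foot, 110 mm tall; stands beside the jig on its -y side; not to be disturbed (origin at the centre of its underside)
- block: dark steel bench block 80 x 80 x 30 mm, on the table; not to be disturbed (origin at the centre of its underside)
- hammer: hammer lying on the table, about 0.3 m long; not to be disturbed
- driver: red-handled screwdriver lying on the table; not to be disturbed
- pliers: red-handled pliers lying on the table, 165 mm long, 14 mm high; not to be disturbed
- mug: blue mug 72 mm across, 85 mm tall; not to be disturbed (origin at the centre of its underside)

How it is judged:
On the way, in this order (a step that is already met when the one before it is completed fails the run):
1. the needle points at the middle of the red stud and the ring rests (y of red_mark in the frame of ring_axis between -0.005 and 0.005 m and x of red_mark in the frame of ring_axis above 0.05 m and velocity of joint ring between -0.05 and 0.05 rad/s), for 0.3 s.
2. with the needle still on the red stud, the green locking lever is pressed down flat (y of red_mark in the frame of ring_axis between -0.005 and 0.005 m and x of red_mark in the frame of ring_axis above 0.05 m and value of joint lock below 0.1 rad), for 0.2 s.
At the end, for the whole second after the job is handed in: the red stud's centre lies within 5 mm of the needle's centre line (on the needle's side of the axis), the ring is at rest and seated (lifted less than 2 mm), and the green locking lever is within 0.1 rad of flat (all of step 2 and velocity of joint ring between -0.05 and 0.05 rad/s and value of joint ring_seat below 0.002 m); the robot touches nothing.
It fails at once if the ring is lifted more than 4 mm off its seat (value of joint ring_seat above 0.004 m).
It fails at once if the yellow lever is pinched: the fingers press on both its sides at once (over 3 N each) (contact force between the fingers and cheek_left above 3 N and contact force between the fingers and cheek_right above 3 N).
It fails at once if a loose thing on the bench is moved more than 20 mm (distance of any of jar, mandrel, block, hammer, driver, pliers, mug from where it was at the start of the episode above 0.02 m).
It also fails if it takes over 64 s, if anything falls off the work surface, if the arm or the gripper's body presses on something with over 40 N, if the wrist force passes 120 N, or if a joint passes its speed limit or range.

## Working session

There is one attempt and no reset: what is moved stays moved. The work goes in short steps, Python scripts to look and compute and a tool call to move; the robot and the scene stay as the last step left them, time stands still between calls to the robot, and variables do not carry over. Pictures are saved under pics/ and viewed, at most 10 in all, crops included, and the job is handed in when it is done.

Besides the shell and the picture viewer there is one more tool, called in YAML: its name, and indented under it one key for each argument. play_rows: Moves the arm, as the interface text tells. Its arguments: {"type":"object","properties":{"dp":{"type":"array","items":{"type":"array","items":{"type":"number"}}},"yaw":{"type":"array","items":{"type":"number"}},"fingers":{"type":"number"},"force":{"type":"number"}},"required":["dp","yaw"]}

```bash
mkdir -p pics
cat > h.py <<'E'
import numpy as np, cv2
from bench import sense, capture, camera_info
def ray(ci,u,v):
    K=np.array(ci["K"]);E=np.array(ci["extrinsics"])
    d=np.linalg.inv(K)@[u,v,1]; d=np.array([d[0],-d[1],-d[2]])
    R=E[:3,:3]; return -R.T@E[:3,3], R.T@d
def onz(ci,u,v,z):
    o,d=ray(ci,u,v); return o+d*(z-o[2])/d[2]
def proj(ci,p):
    c=np.array(ci["extrinsics"])@np.r_[p,1]; q=np.array(ci["K"])@[c[0],-c[1],-c[2]]
    return q[:2]/q[2]
def save(n,im): cv2.imwrite("pics/"+n+".png",im[:,:,::-1])
E
python3 - <<'E'
from h import *
for n in("top","scene"):
    im=capture(n); save(n+"0",im); ci=camera_info(n); np.save(n+"0.npy",im); print(n,{k:np.round(np.array(v),3).tolist() for k,v in ci.items() if not isinstance(v,str)})
E
```

```text
top {'K': [[522.671, 0.0, 318.277], [0.0, 522.671, 240.856], [0.0, 0.0, 1.0]], 'extrinsics': [[0.004, -1.0, -0.007, -0.005], [0.993, 0.003, 0.12, -0.52], [-0.12, -0.007, 0.993, -1.257], [0.0, 0.0, 0.0, 1.0]]}
scene {'K': [[568.312, 0.0, 311.56], [0.0, 568.312, 247.211], [0.0, 0.0, 1.0]], 'extrinsics': [[-0.45, 0.893, -0.002, 0.252], [-0.754, -0.379, 0.536, 0.324], [0.478, 0.243, 0.844, -1.631], [0.0, 0.0, 0.0, 1.0]]}
```

View pics/top0.png

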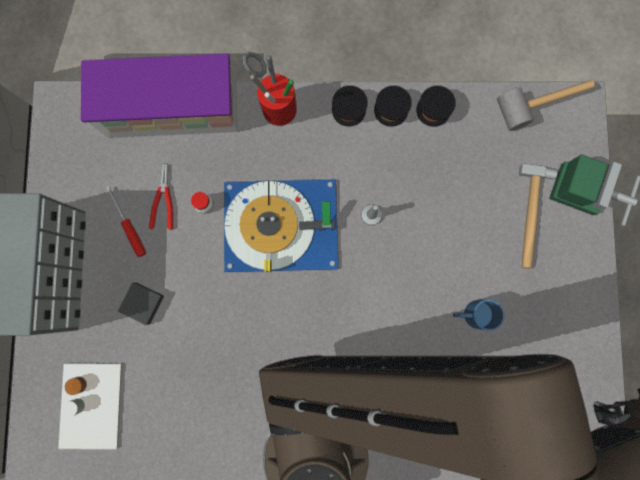

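View pics/scene0.png

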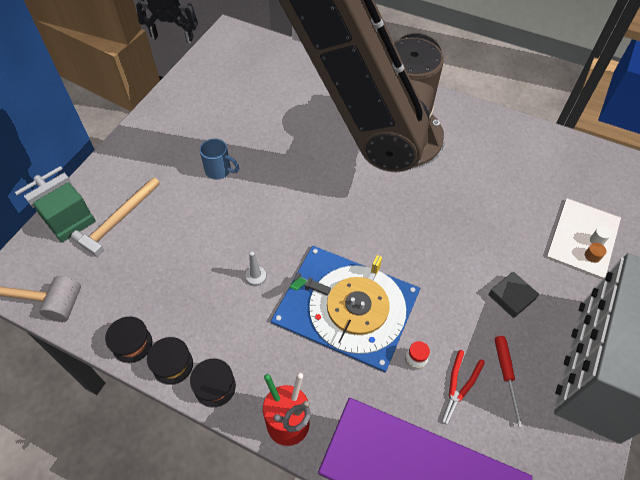

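The top view shows the jig centre near (269,222), the red stud at (298,199) on the -y side, the blue stud at (245,201), the lever at (268,265) and the green lock at (326,213). The scene view agrees. Needle and lever stand near the middle, so the lever has to go towards +y.

```bash
cat >> h.py <<'E'
def blobs(im,lo,hi,box,minA=6):
    h=cv2.cvtColor(im,cv2.COLOR_RGB2HSV); m=cv2.inRange(h,np.array(lo),np.array(hi))
    k=np.zeros_like(m);x0,y0,x1,y1=box;k[y0:y1,x0:x1]=255;m&=k
    n,l,s,c=cv2.connectedComponentsWithStats(m)
    return [(s[i,4],c[i]+0.0) for i in range(1,n) if s[i,4]>=minA]
E
python3 - <<'E'
from h import *
im=np.load("top0.npy");ci=camera_info("top");B=(215,170,350,280)
for nm,lo,hi,z in(("red",(0,120,90),(8,255,255),.022),("red2",(172,120,90),(180,255,255),.022),("yellow",(23,150,120),(33,255,255),.072),("gold",(12,90,90),(22,255,255),.036),("green",(45,100,40),(80,255,255),.06),("bluebase",(100,150,60),(120,255,255),.012)):
    for a,c in blobs(im,lo,hi,B): print(nm,a,c.round(1),onz(ci,*c,z).round(4))
s=sense();print(s["tcp_pos"],s["ee_rot"])
cv2.imwrite("pics/topc.png",cv2.resize(im[170:280,215:350,::-1],None,fx=5,fy=5,interpolation=cv2.INTER_CUBIC))
E
```

```text
red 17 [297.2 199.2] [0.6262 0.0496 0.022 ]
yellow 12 [265.1 265.4] [0.4561 0.1221 0.072 ]
yellow 22 [268.5 265. ] [0.4571 0.114  0.072 ]
gold 2110 [268.4 224.1] [0.5608 0.1195 0.036 ]
green 176 [325.8 212.9] [ 0.5849 -0.022   0.06  ]
bluebase 2236 [318.  226.5] [ 0.5587 -0.0026  0.012 ]
bluebase 270 [233.3 191.3] [0.6483 0.2122 0.012 ]
bluebase 12 [244.5 200.5] [0.6247 0.1834 0.012 ]
bluebase 342 [234.7 261.3] [0.4705 0.2047 0.012 ]
[ 0.18217303 -0.59763998  0.24478806] [-3.14056854e+00 -1.03011583e-04  2.95778690e-01]
```

View pics/topc.png

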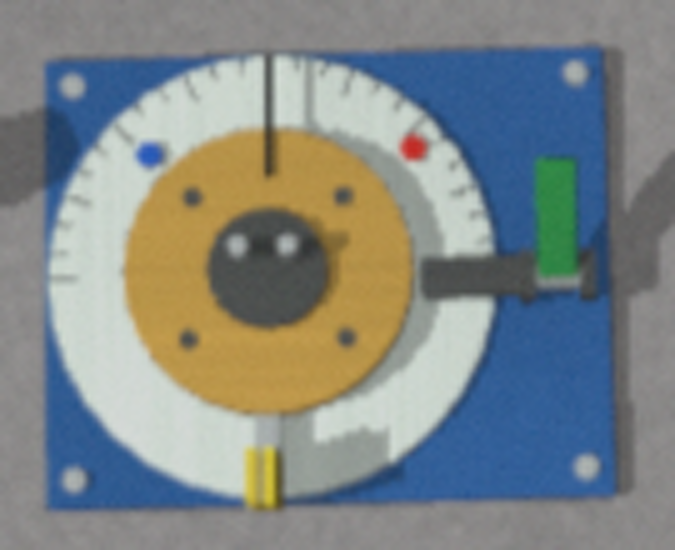

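play_rows:
  dp:
    - [3,2.8,0]
    - [6,5.6,0]
    - [9,8.4,0]
    - [12,11.2,0]
    - [15,14,0]
    - [18,16.8,0]
    - [21,19.6,0]
    - [24,22.4,0]
    - [27,25,0]
    - [27,29,0]
    - [27,33,0]
    - [27,37,0]
  yaw: [6,12,18,24,30,36,42,48,54,60,66,73]
  fingers: 0

```text
t: 1.1
tcp_pos: [0.4521, -0.2259, 0.2448]
ee_rot: [-3.141, -0.001, 1.575]
ft_force: [0.6, -0.5, 0.9]
width: -0.0001
finger_force: 0.0
```

Run:
```python
from h import *
im=np.load("top0.npy");ci=camera_info("top")
A=np.array([.5608,.1195])
# needle: dark px in column scan
g=im[:,:,:].max(2)
for v in range(183,203,3):
    w=g[v,258:280].astype(float); w=np.clip(150-w,0,None); u=258+(w*np.arange(22)).sum()/w.sum()
    print(v,onz(ci,u,v,.037)[:2].round(4))
for n,p in(("hole",[(253.2+.5,209.3),(283.7,209),(252.6,238),(284.2,237.6)]),):
    P=np.array([onz(ci,*q,.036)[:2] for q in p]);print(P.round(4),P.mean(0))
# gold ring min circle
h=cv2.cvtColor(im,cv2.COLOR_RGB2HSV);m=cv2.inRange(h,(12,90,90),(22,255,255));m[:170]=0;m[280:]=0;m[:,:215]=0;m[:,350:]=0
c=max(cv2.findContours(m,0,1)[0],key=cv2.contourArea);e=cv2.fitEllipse(c);print(e,onz(ci,*e[0],.036))
s=sense();print(s["t"],s["tcp_pos"],s["ee_rot"])
```

```text
183 [0.6641 0.1214]
186 [0.6565 0.1214]
189 [0.6489 0.1212]
192 [0.6413 0.1211]
195 [0.6337 0.1206]
198 [0.6261 0.1202]
201 [0.6186 0.1201]
[[0.5978 0.1565]
 [0.5987 0.0822]
 [0.5262 0.1579]
 [0.5274 0.0801]] [0.56251914 0.11916333]
((268.3256530761719, 224.38722229003906), (54.94160842895508, 57.11726760864258), 81.60680389404297) [0.56012331 0.11967552 0.036     ]
1.1 [ 0.45208248 -0.22589613  0.24476127] [-3.14086870e+00 -5.95741935e-04  1.57509788e+00]
```

play_rows:
  dp:
    - [0,4,0]
    - [0,8,0]
    - [0,12,0]
    - [0,16,0]
    - [0,20,0]
    - [0.2,24,0]
    - [0.3,28,-2]
    - [0.4,29.8,-6]
    - [0.4,29.8,-10]
    - [0.4,29.8,-14]
    - [0.4,29.8,-17.5]
    - [0.4,29.8,-18.5]
  yaw: [0,0,0,0,0,0,0,0,0,0,0,0]

```text
t: 2.1
tcp_pos: [0.4543, 0.0704, 0.056]
ee_rot: [-3.136, 0.0, 1.57]
ft_force: [-0.3, 0.4, -1.0]
width: -0.0003
finger_force: 0.0
```

Run:
```python
from h import *
im=capture("wrist");np.save("w.npy",im);save("w1",im);s=sense();print(s["tcp_pos"],s["ft_force"])
ci=camera_info("wrist");print(np.array(ci["extrinsics"]).round(3))
```

```text
[0.45442155 0.07020646 0.05622198] [ 0.20653674  0.21825267 -1.66645934]
[[ 1.     0.    -0.007 -0.454]
 [-0.002  0.944 -0.329 -0.086]
 [ 0.006  0.329  0.944 -0.228]
 [ 0.     0.     0.     1.   ]]
```

View pics/w1.png

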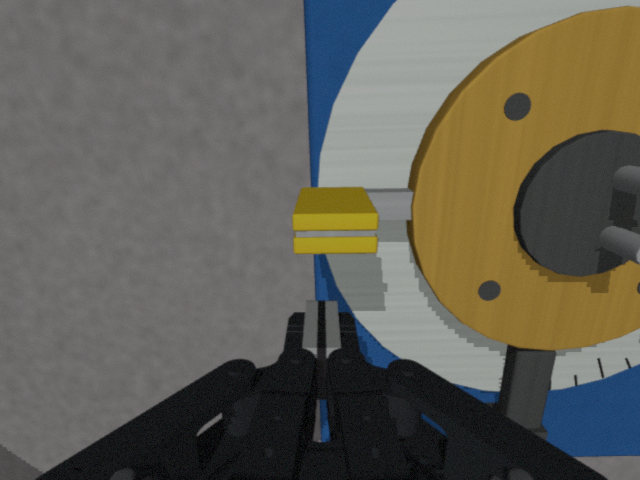

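The wrist view shows the closed fingertips at (320,320), lined up with the lever at (335,215) and clear of the ring.

play_rows:
  dp:
    - [0.1,1.5,0]
    - [0.1,2.5,0]
    - [0.1,3.1,0]
    - [0,4.2,0]
    - [0,5.2,0]
    - [0.1,6.3,0]
    - [0.3,7.4,0]
    - [0.6,8.4,0]
    - [1.0,9.4,0]
    - [1.3,9.9,0]
    - [1.3,9.9,0]
    - [1.3,9.9,0]
  yaw: [0,0,0,-6,-11,-17,-23,-29,-34,-37,-37,-37]

```text
t: 3.15
tcp_pos: [0.4693, 0.1694, 0.061]
ee_rot: [3.141, -0.001, 0.927]
ft_force: [0.3, 0.2, 0.1]
width: -0.0001
finger_force: 0.0
```

```bash
cat > m.py <<'E'
from h import *
import sys
im=capture("top");ci=camera_info("top");np.save("top1.npy",im)
A=np.array([.561,.1195]);r=[c for a,c in blobs(im,(0,120,90),(8,255,255),(215,170,350,240))]
R=onz(ci,*r[0],.022)[:2]-A; tr=np.arctan2(R[1],R[0])
g=im.max(2).astype(float)
# dark radial score along needle 76..106mm
T=np.arange(-1.0,.1,.005);S=[]
for t in T:
    p=np.array([proj(ci,[*(A+q*np.array([np.cos(t),np.sin(t)])),.037]) for q in np.linspace(.078,.104,40)],np.float32)
    S.append(cv2.remap(g,p[:,:1],p[:,1:],cv2.INTER_LINEAR).mean())
S=np.array(S);w=np.clip(S.min()+45-S,0,None);i=S.argmin();k=abs(T-T[i])<.07
tn=(T[k]*w[k]).sum()/w[k].sum()
print("red",tr.round(4),np.linalg.norm(R).round(4),"needle",T[i].round(3),tn.round(4),"min",S.min(),"y_err mm",np.linalg.norm(R)*np.sin(tr-tn)*1e3)
s=sense();print(s["t"],s["tcp_pos"],s["ee_rot"][2],s["ft_force"])
cv2.imwrite("pics/%s.png"%sys.argv[1],cv2.resize(im[170:280,215:350,::-1],None,fx=5,fy=5,interpolation=cv2.INTER_CUBIC))
E
python3 m.py t1
```

```text
red -0.8173 0.0956 needle -0.635 -0.6366 min 109.8609130859375 y_err mm -17.189196053718888
3.2 [0.46922415 0.16915136 0.06085873] 0.9265891926275236 [-0.75476249  1.09146597 -0.75434133]
```

View pics/t1.png

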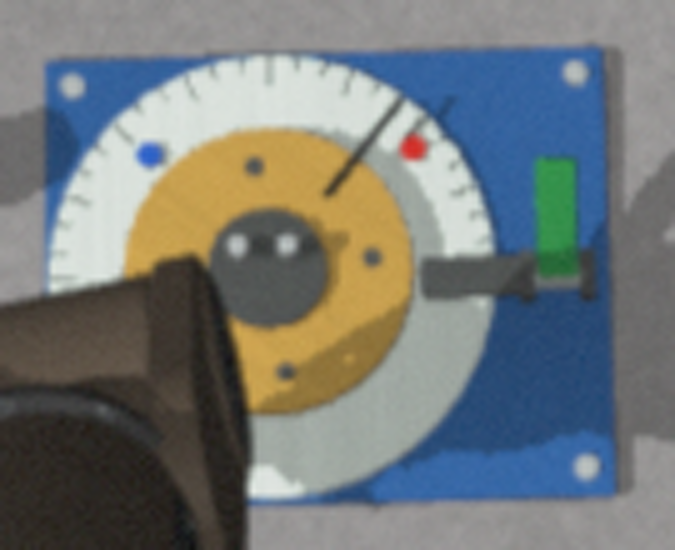

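The needle is now at about -0.64 rad and the red stud at -0.817, so I push a further 0.18 rad.

play_rows:
  dp:
    - [0.25,0.4,0]
    - [0.5,0.8,0]
    - [0.8,1.2,0]
    - [1.0,1.5,0]
    - [1.0,1.5,0]
    - [1.0,1.5,0]
  yaw: [-3,-5,-8,-10,-10,-10]

```text
t: 3.7
tcp_pos: [0.4792, 0.1839, 0.0605]
ee_rot: [3.141, -0.0, 0.752]
ft_force: [0.3, -0.3, -0.2]
width: 0.0002
finger_force: 0.0
```

```bash
python3 m.py t2
```

```text
red -0.8234 0.0966 needle -0.795 -0.7944 min 102.77119140625 y_err mm -2.802369879121325
3.75 [0.47921719 0.18383261 0.06050715] 0.7515220562801574 [ 0.07898882 -0.25157385 -0.14776214]
```

play_rows:
  dp:
    - [0.1,0.1,0]
    - [0.2,0.2,0]
    - [0.2,0.2,0]
    - [0.2,0.2,0]
    - [0.2,0.2,0]
  yaw: [-1,-1,-1,-1,-1]

```text
t: 4.17
tcp_pos: [0.4811, 0.1861, 0.0603]
ee_rot: [3.142, 0.0, 0.732]
ft_force: [-1.7, -1.1, 0.5]
width: 0.0
finger_force: 0.8
```

```bash
python3 m.py t3
```

```text
red -0.8367 0.0962 needle -0.815 -0.8167 min 99.43271484375 y_err mm -1.9208124324419287
4.2167 [0.4811465  0.18608457 0.06031966] 0.7323615774545438 [-1.68150989 -0.98055907  1.47874317]
```

View pics/t3.png

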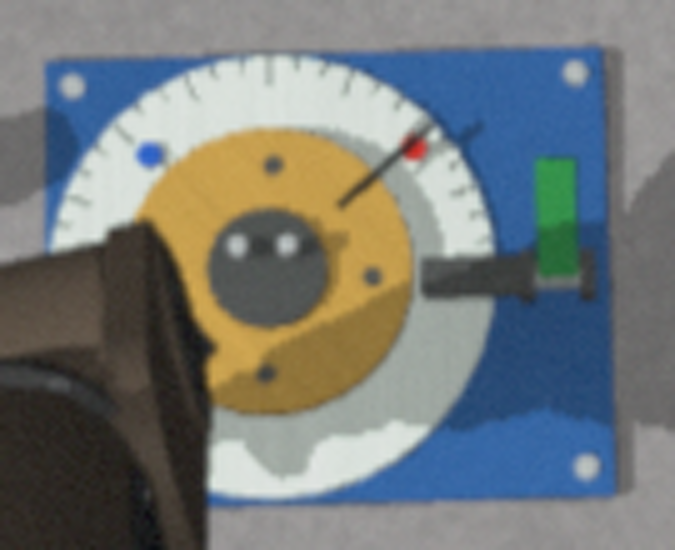

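The needle crosses the red stud at (412,145), perhaps 1–2 mm short of its middle. I back off and check from near with the wrist camera.

play_rows:
  dp:
    - [-0.6,-0.6,0]
    - [-1.2,-1.2,0]
    - [-1.2,-1.2,3]
    - [-1.2,-1.2,7]
    - [-1.2,-1.2,10]
    - [1.5,-4,10]
    - [4.5,-7,10]
    - [7.5,-10,10]
    - [10,-13,10]
    - [12,-15.5,10]
    - [12,-15.5,10]
    - [12,-15.5,10]
  yaw: [0,0,0,0,0,0,0,0,0,0,0,0]

```text
t: 5.22
tcp_pos: [0.6011, 0.0293, 0.1597]
ee_rot: [-3.141, 0.0, 0.729]
ft_force: [-0.7, 0.2, 0.5]
width: 0.0003
finger_force: 0.0
```

```bash
python3 m.py t4
python3 - <<'E'
from h import *
ci=camera_info("wrist");im=capture("wrist");np.save("w2.npy",im);save("w2",im)
import pickle;pickle.dump(ci,open("ci2.pkl","wb"))
for p in([.626,.05,.022],[.561,.1195,.036],[.585,-.022,.085]): print(proj(ci,p))
E
```

```text
[325.53541937 193.12054664]
[190.41477647 199.79414626]
[366.69443    333.12225234]Traceback (most recent call last):
  File "m.py", line 5, in <module>
    R=onz(ci,*r[0],.022)[:2]-A; tr=np.arctan2(R[1],R[0])
              ~^^^
IndexError: list index out of range
```

View pics/w2.png

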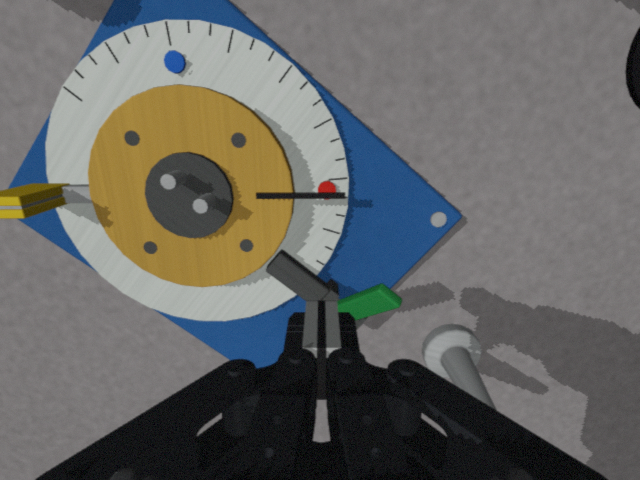

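```bash
cat > w.py <<'E'
from h import *
def run(im,ci):
    h=cv2.cvtColor(im,cv2.COLOR_RGB2HSV)
    m=cv2.inRange(h,(12,90,90),(22,255,255)); c=max(cv2.findContours(m,0,1)[0],key=cv2.contourArea)
    P=np.array([onz(ci,*q,.036)[:2] for q in cv2.convexHull(c)[:,0].astype(float)])
    from scipy.optimize import least_squares
    f=least_squares(lambda x:np.hypot(*(P-x[:2]).T)-x[2],[.56,.12,.072],loss="soft_l1",f_scale=.001).x
    m=cv2.inRange(h,(0,120,80),(8,255,255))|cv2.inRange(h,(172,120,80),(180,255,255))
    n,l,s,cc=cv2.connectedComponentsWithStats(m); i=1+s[1:,4].argmax()
    cs=max(cv2.findContours((l==i).astype(np.uint8),0,1)[0],key=cv2.contourArea)
    Q=np.array([onz(ci,*q,.022)[:2] for q in cs[:,0].astype(float)])
    print("axis",f.round(4),"red px",s[i],cc[i].round(1))
    (mc,mr)=cv2.minEnclosingCircle((Q*1000).astype(np.float32)); print("red circ",np.round(mc,1),mr)
    k=cv2.inRange(h,(0,0,0),(180,255,55)); 
    pts=[]
    A=f[:2]
    t0=np.arctan2(mc[1]/1e3-A[1],mc[0]/1e3-A[0])
    g=im.max(2).astype(np.float32)
    for r in np.linspace(.06,.105,30):
        T=np.linspace(t0-.15,t0+.15,121); p=np.array([proj(ci,[A[0]+r*np.cos(t),A[1]+r*np.sin(t),.038]) for t in T],np.float32)
        v=cv2.remap(g,p[:,:1],p[:,1:],1).ravel(); w=np.clip(70-v,0,None)
        if w.sum()>50: t=(w*T).sum()/w.sum(); pts.append([A[0]+r*np.cos(t),A[1]+r*np.sin(t)])
    vx,vy,x,y=cv2.fitLine((np.array(pts)*1e3).astype(np.float32),cv2.DIST_HUBER,0,.01,.01).ravel()
    if vx<0: vx,vy=-vx,-vy
    off=lambda q:vx*(q[1]-y)-vy*(q[0]-x)
    print("needle ang",np.arctan2(vy,vx),"red ang",t0,"n",len(pts),"red off line mm",off(mc),"axis off line",off(A*1e3))
    return A,mc
E
python3 - <<'E'
from w import *; import pickle
run(np.load("w2.npy"),pickle.load(open("ci2.pkl","rb")))
E
```

```text
axis [0.5645 0.1211 0.0709] red px [318 181  18  12 174] [326.5 187.4]
red circ [628.5  51.2] 6.52258825302124
needle ang -0.836592 red ang -0.8294151637710222 n 30 red off line mm 0.9094336 axis off line 0.22965819236000584
```

The wrist view shows the needle along row 195 over the red stud at (327,189). By calibration the stud is about 0.5–0.9 mm off the needle line, so the setting is good. Now the lock.

Run:
```python
from h import *; import pickle
ci=camera_info("top")
print("tip",onz(ci,326.2,201.4,.088),"base",onz(ci,326.2,225,.03))
c2=pickle.load(open("ci2.pkl","rb"))
for u,v in((383,285),(401,298)): print(onz(c2,u,v,.086))
im=np.load("top0.npy");
for a,c in blobs(im,(0,60,60),(10,255,255),(355,195,390,230),1): print(a,c)
print("mandrel",onz(ci,372,214,.02), sense()["qpos"])
```

```text
tip [ 0.60777956 -0.02255509  0.088     ] base [ 0.55988416 -0.02310754  0.03      ]
[ 0.61647211 -0.00504806  0.086     ]
[ 0.61764466 -0.01964349  0.086     ]
mandrel [ 0.58950787 -0.1376189   0.02      ] [-5.80018345e-02  5.52770952e-01  1.70797615e+00  3.70633240e-05
  8.81679340e-01  7.80938018e-01]
```

play_rows:
  dp:
    - [-0.8,-2.5,0]
    - [-1.1,-4.7,-2]
    - [-1.1,-4.7,-4.5]
    - [-1.0,-4.7,-6]
    - [-0.6,-4.7,-7.2]
    - [-0.2,-4.7,-8.2]
    - [0.2,-4.7,-9.2]
    - [0.6,-4.7,-10.0]
    - [0.9,-4.7,-10.6]
    - [1.1,-4.7,-10.9]
    - [1.1,-4.7,-11.1]
    - [1.1,-4.7,-11.1]
  yaw: [0,0,0,0,0,0,0,0,0,0,0,0]

```text
t: 6.32
tcp_pos: [0.6123, -0.0158, 0.0491]
ee_rot: [3.141, 0.0, 0.732]
ft_force: [0.1, 0.5, 0.6]
width: -0.0001
finger_force: 0.0
```

Run:
```python
from h import *
im=capture("wrist");save("w3",im);s=sense();print(s["tcp_pos"],s["ft_force"])
```

```text
[ 0.61224091 -0.01590019  0.04936914] [ 0.0130288  -0.09580367  0.56276064]
```

View pics/w3.png

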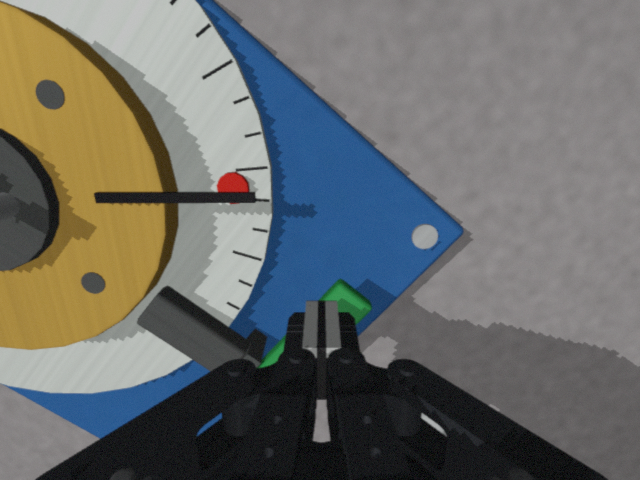

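The lock lies under the fingers, nearly flat, and the needle is still on red. I press on until the stop pushes back.

play_rows:
  dp:
    - [0,0,-0.1]
    - [0,0,-0.2]
    - [0,0,-0.3]
    - [0,0,-0.3]
    - [0,0,-0.3]
    - [0,0,-0.3]
  yaw: [0,0,0,0,0,0]

```text
t: 6.87
tcp_pos: [0.6125, -0.016, 0.0476]
ee_rot: [3.14, -0.001, 0.732]
ft_force: [-2.2, 0.7, 11.4]
width: -0.0003
finger_force: 5.9
```

The push-back is 11 N with the tip at z ≈ 0.034, which is the flat stop. I go up and check.

play_rows:
  dp:
    - [0,0,1]
    - [0,0,3]
    - [0,0,6]
    - [0,0,9]
    - [0,0,11]
    - [-1,3,11]
    - [-1.1,4.7,11]
    - [-1.1,4.7,11]
    - [-1.1,4.7,11]
  yaw: [0,0,0,0,0,0,0,0,0]

```text
t: 7.62
tcp_pos: [0.6012, 0.0316, 0.1569]
ee_rot: [3.141, -0.0, 0.734]
ft_force: [-0.3, -0.0, -0.4]
width: 0.0004
finger_force: 0.0
```

Run:
```python
from w import *
ci=camera_info("wrist");im=capture("wrist");save("w4",im)
A,mc=run(im,ci); s=sense(); print(s["tcp_pos"],s["ft_force"])
```

```text
axis [0.5645 0.1211 0.0708] red px [319 184  18  12 178] [327.  190.2]
red circ [628.8  51.1] 6.589835166931152
needle ang -0.83833903 red ang -0.8278955273479027 n 30 red off line mm 1.1482944 axis off line 0.15556682801638289
[0.60129074 0.03097122 0.15662325] [0.23094001 0.71217667 0.22502922]
```

View pics/w4.png

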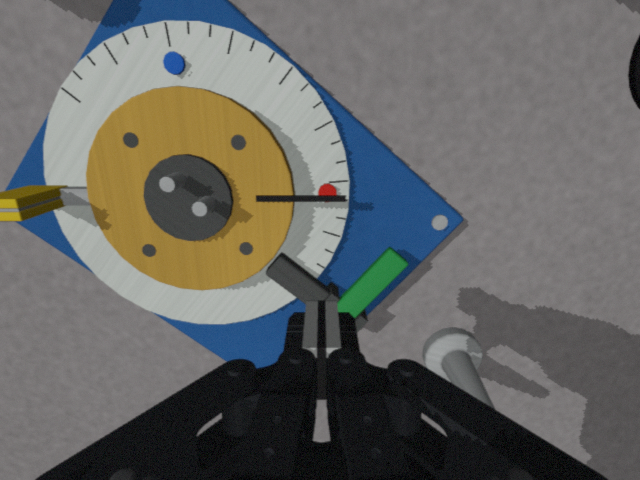

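The needle (row 198) is on the red stud at (327,192), about 1 mm off. The green lever lies flat from (345,310) to (395,257), and nothing is touched.

```bash
python3 -c "from bench import sign_off; print(sign_off())"
```

```text
the job is handed in; nothing more can be done
None
```

The job is handed in: the needle points at the red stud, about 1 mm off its middle by the last wrist picture. The green lever was pressed to its flat stop (11 N push-back) and the arm stands clear; the hand-in returned no verdict.

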